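# Fit the saw's throat plate

## Task

Fit the red throat plate into the saw table: slide it along between the guide strips so that its front end goes under the yellow keeper bar and all the way in, then press its near end down past the spring catches until the plate lies flush with the table. Do not knock the other things about.

Things in the scene. Friction and masses are not known exactly. Their poses are not given: they have to be found in the camera images.
- saw: Fixed bench saw: aluminium table 40 mm high, top from x -290 to 180, y +-115 mm; green drive and motor, 170 mm tall, from x = 182 mm on. x axis: feed direction along the table to the motor, roughly to the robot's left; z up. Origin: on the bench, below the middle of the recess's near edge (the edge farthest from the motor). All saw positions are in this frame.
- recess_edge (a point): Middle of the recess's near edge, at table-top height (saw x = 0, y = 0, z = 40 mm); axes as the saw's. The black-floored recess in the table runs from x = 0 to 143, y = +-48.5 mm, and is 10 mm deep: 3 mm longer and 7 mm wider than the plate, and as deep as the plate is thick.
- keeper (a point): Yellow keeper bar across the motor end of the recess, x 123 to 163, y +-74 mm in the saw's frame. Its underside is 5 mm above the table top, its top 13 mm. The point: on the underside, middle of the edge that faces the plate.
- guide_mouth (a point): Middle of the mouth of the two dark guide strips (8 mm tall, 10 mm thick), at table-top height, saw x = -98 mm. Their inner faces are at saw y = +-46.5 mm from x = -35 to 150 mm and flare outwards towards -x, to about y = +-76 mm at the mouth.
- catches (a point): Midway between two brass spring rollers (12 mm across, at saw y = +-25 mm) that stick 5.5 mm out of the recess's near wall, centres 7 mm below the table top. They keep the plate's near end from falling in (it rests about 8 mm proud); pressing it down with about 4 to 8 N takes it past them, and it stays down.
- plate: Red metal throat plate, 140 (x) x 90 (y) x 10 mm, 0.33 kg, black slot mark on top. Loose, flat on the saw table before the guides, roughly in line, x axis roughly to the motor. Origin: centre of underside. Too wide to grasp: push its -x end. Over the recess its front dips to the floor by itself, low enough for the keeper; meanwhile the -x end rises up to 10 mm.
- plate_near (a point): middle of the top edge of the plate's -x end (the end that is pushed, and later pressed down)
- plate_front (a point): middle of the top edge of the plate's +x end (the end that goes under the keeper)
- can: Bystander, leave alone: white can with a blue band, 70 mm across, 110 mm tall, standing right of the saw. Origin: centre of its underside.
- wrench: Bystander, leave alone: steel wrench lying on the table right of the saw; origin under its middle
- driver: Bystander, leave alone: screwdriver lying on the table left of the saw's motor. Origin: centre of its underside.
- wipes: Bystander, leave alone: red carton 210 x 110 x 100 mm tall, left of the saw. Origin: centre of its underside.
- cup: Bystander, leave alone: blue cup, 84 mm across, 100 mm tall, far right. Origin: centre of its underside.
- collar: Bystander, leave alone: steel collar ring, 38 mm across, 22 mm high, lying on the saw table beside the recess at its +y side (saw axes). Origin: centre of its underside.
- offcut: Bystander, leave alone: wood offcut 55 x 30 x 18 mm, lying on the saw table beside the recess at its -y side (saw axes). Origin: centre of its underside.
Not all that is in view belongs to the job. What is meant by the plate is not turquoise, and is the larger of those in its own colour.

How it is judged:
By the outcome, as a careful person would: the job done as asked, in the order asked, and still so for the second after the job is handed in, with the robot touching nothing.
It also fails if it takes over 43 s, if anything falls off the work surface, if the arm or the gripper's body presses on something with over 40 N, if the wrist force passes 120 N, or if a joint passes its speed limit or range.

## Robot

A 6-joint arm with a two-finger parallel gripper is mounted at the origin on the work surface. World frame = base frame: x ahead of the robot, y to its left, z up, the work surface at z = 0. Lengths are in m, angles in rad, forces in N, time in s.
With the tool pointing down it reaches from about 0.325 to 0.85 m from the base axis. Payload 4.4 kg.
Tool frame: the origin (TCP) lies on the centre line of the jaws, within the pads' length; the fingertips stand 17 mm ahead of it and the grasp point (between the pads) lies 2 mm behind it; x points along the fingers, y is the direction in which the jaws open and shut, and the axes are right-handed (so a half turn about x gives the same grasp; the last joint's range is limited). The gripper opens to 94 mm and grips with 3 to 60 N. Pads are 16 mm wide; open, the fingers measure 119 mm over their backs; the gripper's body (75 mm by 177 mm) begins 78 mm behind the grasp point.
Start: joints at [-1.417, 0.207, 1.542, -0, 1.393, -0.15], TCP at [0.173, -0.549, 0.222] pointing down, gripper open.
Joint ranges: [-2.73, 2.73], [-0.86, 2.22], [0.23, 2.46], [-1.11, 4.25], [0.08, 2.63], [-2.82, 2.82]. Speed limits (rad/s): [2.79, 2.79, 3.14, 3.14, 3.14, 3.14].

## Interface

Orientations are given as a unit quaternion [x, y, z, w].
In Python, from workcell import arm gives the robot as it stands.
- The arm moves only by the tool step_arm, never from a script. Its arguments are lists of equal length, an entry for each row: "xyz": the shift along the tool's x, y, z in mm, a list of three; "dr": the turn, a rotation vector about the tool's x, y, z in rad, a list of three; "fingers": the opening, from 0 (shut) to 1 (fully open). A call has 1 to 5 rows; each row shifts and turns the commanded pose from where the row before left it, along the tool's axes as they then stand; what a row does not reach is not made up. A row lasts 1/12 s, in which the tool goes at most 41.7 mm and 7.16 degrees, less where a joint would pass 70% of its speed; a pose out of reach is approached as far as the arm can. A call with a gripper value outside its range is refused whole. The fingers move at their own pace and stop on an object; the grip force is fixed at half the most. Time passes only in rows, so rows that do not move let the fingers close. It gives the time, the measured TCP pose, the force and the opening at its end, in the units of the state.
- arm.state(): the state, without advancing time (a new reading comes with each control period).
- arm.get_image(name): name is "scene" or "top"; returns (picture, depth): 480x640x3 uint8, blue, green, red; 480x640 float32, m along the optical axis (not along the pixel's ray), 0 where there is no reading.
- arm.camera_model(name): a dict with "K" (3x3 intrinsics, pixels), "k1" (the pictures are not rectified: a ray, as slopes to the right and down, at radius r is drawn at 1 + k1 r^2 times it, then the intrinsics apply), "T" (4x4, takes a point from camera to world coordinates). Camera axes: x right, y down, z forward; pixel columns grow to the right and rows downward; lengths in m; the calibration is good to about 2 mm. A picture is of the moment at which its call begins. camera_model takes no time and is no camera call.
- arm.finish_job(): hands the job in, once; it reports no verdict.
The state is a dict: "clock": time; "joint_pos": joint angles; "joint_velocities": joint speeds; "tau": joint torques, N m; "tool_pos": TCP position; "tcp_rot": TCP orientation; "ft_force": force on the tool from outside, world axes, zero at the start; "torque": the same for the moment, N m; "width": opening from 0.0 (shut) to 1.0 (fully open).
Only numpy, scipy, OpenCV 4.12 (cv2) and the standard library are available. Lean on these libraries where they do the work, as an engineer would, in place of code of your own. Each camera call takes 0.05 s, during which the arm holds its last target. There are 200 camera calls.

## Working session

There is one attempt and no reset: what is moved stays moved. The work goes in short steps, Python scripts to look and compute and a tool call to move; the robot and the scene stay as the last step left them, time stands still between calls to the robot, and variables do not carry over. Pictures are saved under pics/ and viewed, about 8 in all and at most 12, crops included, and the job is handed in when it is done.

Besides the shell and the picture viewer there is one more tool, called after "Call:" as a command line: name --argument value ..., lists and objects as JSON in quotes. step_arm: Moves the arm, as the interface text tells. Its arguments: {"type":"object","properties":{"xyz":{"type":"array","items":{"type":"array","items":{"type":"number"}}},"dr":{"type":"array","items":{"type":"array","items":{"type":"number"}}},"fingers":{"type":"array","items":{"type":"number"}}},"required":["xyz","dr","fingers"]}

```bash
mkdir -p pics; cat > h.py <<'E'
import numpy as np, cv2
from workcell import arm
def cast(name,uv,z,m=None):
    m=m or arm.camera_model(name); K=np.array(m["K"]);T=np.array(m["T"]);k=m["k1"]
    uv=np.atleast_2d(np.array(uv,float))
    d=np.c_[(uv[:,0]-K[0,2])/K[0,0],(uv[:,1]-K[1,2])/K[1,1]]; s=d.copy()
    for _ in range(20): s=d/(1+k*(s**2).sum(1,keepdims=True))
    r=np.c_[s,np.ones(len(s))]@T[:3,:3].T; o=T[:3,3]
    return o+r*((z-o[2])/r[:,2])[:,None]
E
python3 - <<'E'
from h import *
for n in("scene","top"):
    im,d=arm.get_image(n); cv2.imwrite(f"pics/{n}0.png",im); np.save(f"{n}0.npy",d); m=arm.camera_model(n); print(n,np.round(m["T"],3).tolist(),m["k1"],np.round(m["K"],1).tolist())
print(arm.state())
E
```

```text
scene [[0.855, 0.372, -0.36, 0.989], [0.518, -0.61, 0.599, -0.846], [0.003, -0.699, -0.715, 1.082], [0.0, 0.0, 0.0, 1.0]] -0.11110262739851429 [[510.8, 0.0, 318.5], [0.0, 510.8, 245.6], [0.0, 0.0, 1.0]]
top [[-0.023, -0.975, 0.22, 0.18], [-1.0, 0.024, 0.0, -0.025], [-0.005, -0.22, -0.976, 1.411], [0.0, 0.0, 0.0, 1.0]] -0.15617904013033831 [[545.4, 0.0, 309.8], [0.0, 545.4, 242.8], [0.0, 0.0, 1.0]]
{'clock': 0.1, 'joint_pos': array([-1.41651685e+00,  2.07338917e-01,  1.54277118e+00,  3.72944933e-06,
        1.39349030e+00, -1.50501628e-01]), 'joint_velocities': array([-0.00068161, -0.00239918, -0.00034644,  0.00111491,  0.00259472,
       -0.000229  ]), 'tau': array([-3.01736100e-04, -3.71863353e+01, -2.82291645e+01,  7.01103872e-02,
        3.11543746e-02, -4.68555481e-05]), 'tool_pos': array([ 0.17243304, -0.54782832,  0.22142347]), 'tcp_rot': array([-0.69891177, -0.10804937,  0.69891186, -0.10662968]), 'ft_force': array([-0.06222084,  0.04736278,  0.3930693 ]), 'torque': array([-0.0004466 ,  0.03835827,  0.01761071]), 'width': 1.002157112717806}
```

View pics/top0.png

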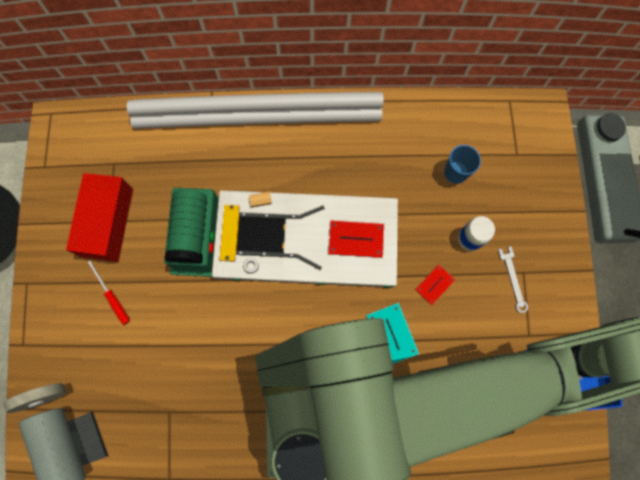

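View pics/scene0.png

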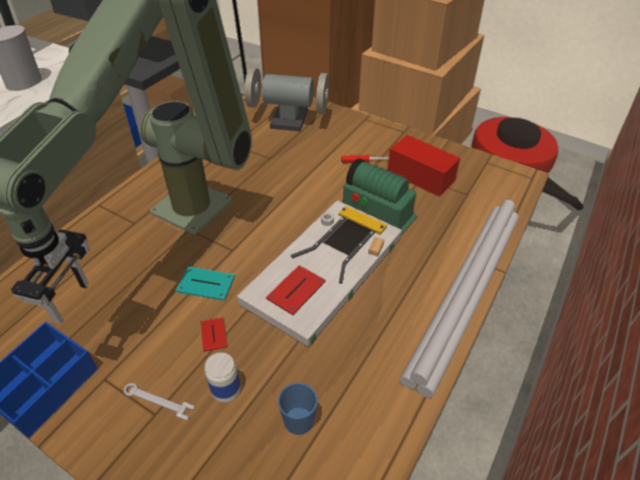

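Candidates in the top view: the red plate at (357,239) on the saw table, a small red one at (435,285) on the bench and a turquoise one at (393,333). The one at (357,239) fits, being red, the larger of the two reds, and flat on the table before the guides. I'll measure it and confirm it in a crop.

```bash
cat >> h.py <<'E'
def quad(name,mask,z,seed):
    n,l,st,c=cv2.connectedComponentsWithStats(mask.astype(np.uint8))
    i=min(range(1,n),key=lambda i:np.hypot(*(c[i]-seed))+(1e4 if st[i][4]<80 else 0))
    cs,_=cv2.findContours((l==i).astype(np.uint8),0,2); ct=max(cs,key=cv2.contourArea)[:,0]
    P=cast(name,ct,z)[:,:2]
    (cx,cy),(w,h),a=cv2.minAreaRect((P*1000).astype(np.float32))
    if w<h: w,h,a=h,w,a+90
    a=(a+0)%180
    return np.round([cx,cy,w,h,a],1)
def redmask(im):
    b,g,r=[im[...,i].astype(int) for i in range(3)]; return (r>110)&(g<70)&(b<70)
E
python3 - <<'E'
from h import *
for n,sp,sr,st in(("top",(357,239),(262,234),(300,205)),("scene",(296,290),(348,236),(300,270))):
    im=cv2.imread(f"pics/{n}0.png");b,g,r=[im[...,i].astype(int) for i in range(3)]
    print(n,"plate",quad(n,redmask(im),.05,sp))
    if n=="top": print("small",quad(n,redmask(im),.01,(435,285)))
    print("floor",quad(n,(im.max(2)<28),.03,sr))
    y=(r>150)&(g>110)&(b<60); ys=(240,230) if n=="top" else (362,220)
    print("keeper",quad(n,y,.053,ys))
    w=(im.min(2)>165)
    w=cv2.morphologyEx(w.astype(np.uint8),cv2.MORPH_OPEN,np.ones((3,3)))
    print("table",quad(n,w,.04,st))
d=np.load("top0.npy");im=cv2.imread("pics/top0.png");
print(d[250,340],d[205,300])
a=cv2.resize(im[180:320,150:470],None,fx=2.5,fy=2.5,interpolation=2);cv2.imwrite("pics/c1.png",a)
E
```

```text
top plate [ 495.  -142.9  135.4   85.6   84.8]
small [ 378.8 -347.2   95.5   63.   134.5]
floor [519.7 105.1 110.2  83.4  88.5]
keeper [518.3 181.8 143.7  38.4 175.8]
table [505.8 -14.7 468.1 228.9  85.8]
scene plate [ 499.6 -146.6  139.2   89.    85. ]
floor [-42.5 327.5 162.6  46.5 127. ]
keeper [523.5 178.9 143.5  38.8 174.9]
table [503.3 -64.9 365.  225.3  85.8]
1.3840053 1.4308012
```

View pics/c1.png

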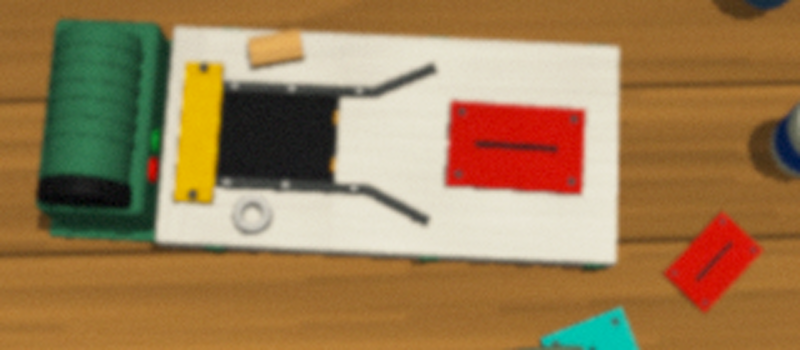

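The crop confirms it: the red plate is at (515,147), lined up with the mouth of the guides at about (430,145). It measures 135–139 × 86–89 mm against 140 × 90 given, and the table 468 × 229 against 470 × 230. Next I'll plan the approach.

```bash
cat >> h.py <<'E'
from scipy.spatial.transform import Rotation as R
O=np.array([510,38.5]); u=np.array([np.cos(np.radians(85.6)),np.sin(np.radians(85.6))]); v=np.array([-u[1],u[0]])
def saw(p): return np.array([(p[:2]-O)@u,(p[:2]-O)@v])
def report(sx,sy,z,sgn=1):
    s=arm.state(); Rt=R.from_quat(s["tcp_rot"]); p=s["tool_pos"]*1000
    X=np.array([0,0,-1.]);Y=np.r_[sgn*v,0];G=R.from_matrix(np.c_[X,Y,np.cross(X,Y)])
    t=np.r_[O+sx*u+sy*v,z]
    print("clock",s["clock"],"saw",np.round(saw(p),1),"z",round(p[2],1),"w",s["width"])
    print("F",np.round(s["ft_force"],1),"tooldelta",np.round(Rt.inv().apply(t-p),1),"dr",np.round((Rt.inv()*G).as_rotvec(),3),"G-frame",np.round(G.inv().apply(t-p),1), np.round(G.as_matrix(),2).tolist())
E
python3 - <<'E'
from h import *
print(np.round(R.from_quat(arm.state()["tcp_rot"]).as_matrix(),2).tolist())
report(-272,0,120,1);report(-272,0,120,-1)
E
```

```text
[[-0.0, 0.3, -0.95], [0.0, -0.95, -0.3], [-1.0, -0.0, -0.0]]
clock 0.1 saw [-610.5  291.6] z 221.4 w 1.002157112717806
F [-0.1  0.   0.4] tooldelta [ 102.  -205.4 -396.6] dr [1.952 0.002 0.002] G-frame [ 101.4 -291.6  338.5] [[0.0, -1.0, 0.08], [0.0, 0.08, 1.0], [-1.0, 0.0, 0.0]]
clock 0.1 saw [-610.5  291.6] z 221.4 w 1.002157112717806
F [-0.1  0.   0.4] tooldelta [ 102.  -205.4 -396.6] dr [-1.189e+00 -1.000e-03  2.000e-03] G-frame [ 101.4  291.6 -338.5] [[0.0, 1.0, -0.08], [0.0, -0.08, -1.0], [-1.0, 0.0, 0.0]]
```

Call:
step_arm --xyz '[[0, -17.1, -33.1], [0, -13.7, -34.6], [0, -10.2, -35.8], [0, -6.6, -36.6], [0, -3, -37.1]]' --dr '[[-0.099, 0, 0], [-0.099, 0, 0], [-0.099, 0, 0], [-0.099, 0, 0], [-0.099, 0, 0]]' --fingers '[0.48, 0.48, 0.48, 0.48, 0.48]'

```text
clock: 0.52
tool_pos: [0.3054, -0.4159, 0.2219]
tcp_rot: [0.651, 0.277, -0.651, 0.276]
ft_force: [0.9, -0.3, -0.1]
width: 0.68
```

Call:
step_arm --xyz '[[0, 0.7, -37.2], [0, 4.4, -36.9], [0, 8, -36.3], [0, 11.6, -35.4], [0, 15, -34]]' --dr '[[-0.099, 0, 0], [-0.099, 0, 0], [-0.099, 0, 0], [-0.099, 0, 0], [-0.099, 0, 0]]' --fingers '[0.48, 0.48, 0.48, 0.48, 0.48]'

```text
clock: 0.93
tool_pos: [0.4376, -0.2849, 0.2221]
tcp_rot: [-0.563, -0.428, 0.563, -0.428]
ft_force: [0.5, -0.1, -0.6]
width: 0.481
```

Call:
step_arm --xyz '[[0, 18.3, -32.4], [0, 21.4, -30.4], [0, 0, 0], [0, 0, 0]]' --dr '[[-0.099, 0, 0], [-0.099, 0, 0], [0, 0, 0], [0, 0, 0]]' --fingers '[0.48, 0.48, 0.48, 0.48]'

```text
clock: 1.27
tool_pos: [0.4903, -0.2326, 0.2218]
tcp_rot: [-0.518, -0.481, 0.519, -0.481]
ft_force: [-0.5, -0.5, -0.4]
width: 0.478
```

```bash
python3 - <<'E'
from h import *
report(-272,0,61,-1); print(arm.state()["joint_pos"])
E
```

```text
clock 1.2667 saw [-271.9   -1.2] z 221.8 w 0.47790514695731073
F [-0.5 -0.5 -0.4] tooldelta [160.8  -1.    0.2] dr [ 0.002 -0.     0.001] G-frame [ 1.608e+02 -1.200e+00  1.000e-01] [[0.0, 1.0, -0.08], [0.0, -0.08, -1.0], [-1.0, 0.0, 0.0]]
[-6.02300304e-01  1.39714965e-01  1.62077166e+00 -3.64064745e-04
  1.38236366e+00 -5.27516469e-01]
```

Call:
step_arm --xyz '[[40, -1, 0], [40, 0, 0], [40, 0, 0], [25, 0, 0], [0, 0, 0]]' --dr '[[0, 0, 0], [0, 0, 0], [0, 0, 0], [0, 0, 0], [0, 0, 0]]' --fingers '[0.48, 0.48, 0.48, 0.48, 0.48]'

```text
clock: 1.68
tool_pos: [0.4826, -0.2322, 0.0708]
tcp_rot: [-0.518, -0.484, 0.521, -0.474]
ft_force: [-1.1, 0.2, -0.8]
width: 0.478
```

Call:
step_arm --xyz '[[8, 0, 0], [8, 0, 0], [0, 0, 0], [0, 0, -6], [0, 0, -6]]' --dr '[[0, 0, 0], [0, 0, 0], [0, 0, 0], [0, 0, 0], [0, 0, 0]]' --fingers '[0.48, 0.48, 0.48, 0.48, 0.48]'

```text
clock: 2.1
tool_pos: [0.4908, -0.2229, 0.0631]
tcp_rot: [0.52, 0.479, -0.519, 0.481]
ft_force: [-0.6, 0.6, -0.4]
width: 0.481
```

```bash
python3 - <<'E'
from h import *
report(-10,0,61,-1)
im,d=arm.get_image("scene");print(quad("scene",redmask(im),.05,(296,290)))
cv2.imwrite("pics/s1.png",cv2.resize(im[180:360,200:440],None,fx=3,fy=3))
E
```

```text
clock 2.1 saw [-262.1   -0.9] z 63.1 w 0.48130846023849677
F [-0.6  0.6 -0.4] tooldelta [   1.7   -1.4 -252.1] dr [-0.002  0.001 -0.003] G-frame [   2.1   -0.9 -252.1] [[0.0, 1.0, -0.08], [0.0, -0.08, -1.0], [-1.0, 0.0, 0.0]]
[532.3 -86.1  52.2  24.4 140.9]
```

View pics/s1.png

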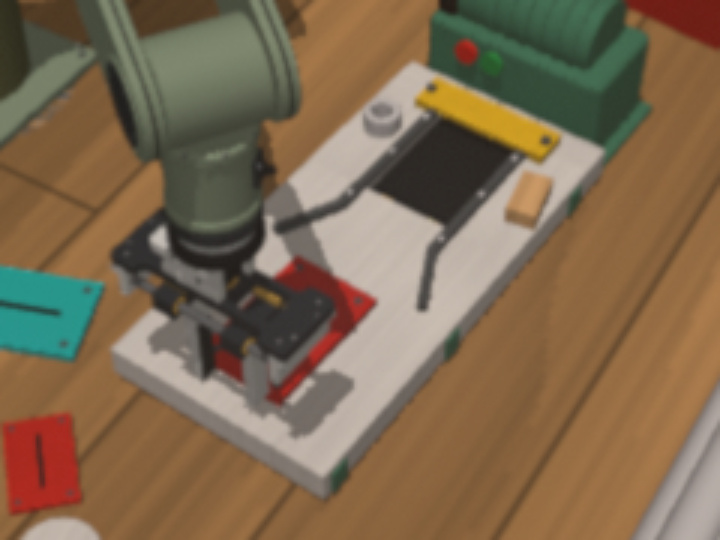

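The fingers, at about (205,355) and (255,375), stand just behind the plate's near end and everything else is undisturbed. I'll start pushing.

Call:
step_arm --xyz '[[2, -1, -3], [0, 0, -6], [0, 0, -8], [0, 0, -8], [0, 0, -8]]' --dr '[[0, 0, 0], [0, 0, 0], [0, 0, 0], [0, 0, 0], [0, 0, 0]]' --fingers '[0.48, 0.48, 0.48, 0.48, 0.48]'

```text
clock: 2.57
tool_pos: [0.4916, -0.1888, 0.0599]
tcp_rot: [0.519, 0.48, -0.519, 0.481]
ft_force: [-0.5, -3.2, 2.2]
width: 0.478
```

Call:
step_arm --xyz '[[0, 0, -8], [0, 0, -8], [0, 0, -8], [0, 0, -8], [0, 0, -8]]' --dr '[[0, 0, 0], [0, 0, 0], [0, 0, 0], [0, 0, 0], [0, 0, 0]]' --fingers '[0.48, 0.48, 0.48, 0.48, 0.48]'

```text
clock: 2.98
tool_pos: [0.4942, -0.1485, 0.0594]
tcp_rot: [-0.519, -0.48, 0.519, -0.48]
ft_force: [-0.1, -4.2, 2.0]
width: 0.482
```

```bash
python3 - <<'E'
from h import *
report(-10,0,61,-1)
im,d=arm.get_image("scene");cv2.imwrite("pics/s2.png",cv2.resize(im[180:360,200:440],None,fx=3,fy=3))
E
```

```text
clock 2.9833 saw [-187.7    1.4] z 59.4 w 0.48233791392283554
F [-0.1 -4.2  2. ] tooldelta [  -1.6    1.2 -177.7] dr [-0.001 -0.     0.   ] G-frame [  -1.6    1.4 -177.7] [[0.0, 1.0, -0.08], [0.0, -0.08, -1.0], [-1.0, 0.0, 0.0]]
```

View pics/s2.png

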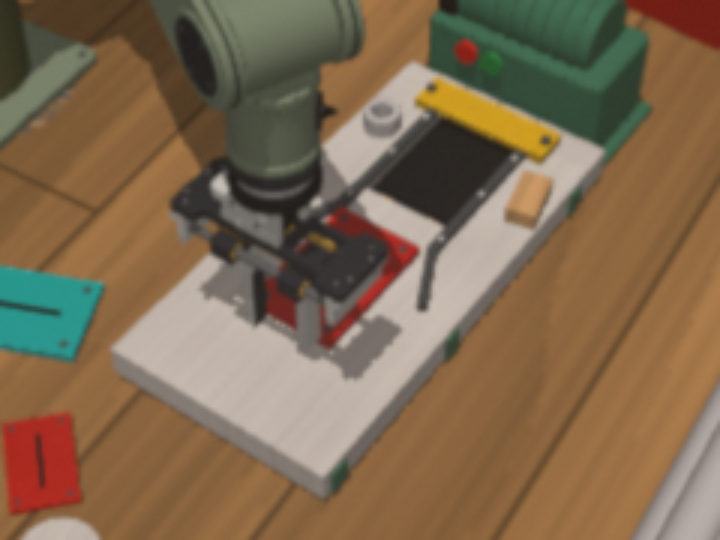

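The plate is in the flare, with its right front corner at about (415,250) just inside the strip at (430,240). I'll push on in smaller steps and watch the force.

Call:
step_arm --xyz '[[-1, 0.5, -6], [0, 0, -6], [0, 0, -6], [0, 0, -6], [0, 0, -6]]' --dr '[[0, 0, 0], [0, 0, 0], [0, 0, 0], [0, 0, 0], [0, 0, 0]]' --fingers '[0.48, 0.48, 0.48, 0.48, 0.48]'

```text
clock: 3.45
tool_pos: [0.4966, -0.1185, 0.0599]
tcp_rot: [-0.519, -0.481, 0.519, -0.48]
ft_force: [0.7, -0.8, -0.9]
width: 0.482
```

Call:
step_arm --xyz '[[0, 0, -6], [0, 0, -6], [0, 0, -6], [0, 0, -6], [0, 0, -6]]' --dr '[[0, 0, 0], [0, 0, 0], [0, 0, 0], [0, 0, 0], [0, 0, 0]]' --fingers '[0.48, 0.48, 0.48, 0.48, 0.48]'

```text
clock: 3.87
tool_pos: [0.4995, -0.089, 0.0604]
tcp_rot: [-0.519, -0.48, 0.519, -0.48]
ft_force: [-0.5, -2.0, -0.3]
width: 0.479
```

```bash
python3 - <<'E'
from h import *
report(-10,0,61,-1)
im,d=arm.get_image("scene");cv2.imwrite("pics/s3.png",cv2.resize(im[160:340,220:460],None,fx=3,fy=3))
E
```

```text
clock 3.8667 saw [-127.9    0.7] z 60.4 w 0.47944507457101077
F [-0.5 -2.  -0.3] tooldelta [  -0.6    0.5 -117.9] dr [-0.001 -0.     0.   ] G-frame [  -0.6    0.7 -117.9] [[0.0, 1.0, -0.08], [0.0, -0.08, -1.0], [-1.0, 0.0, 0.0]]
```

View pics/s3.png

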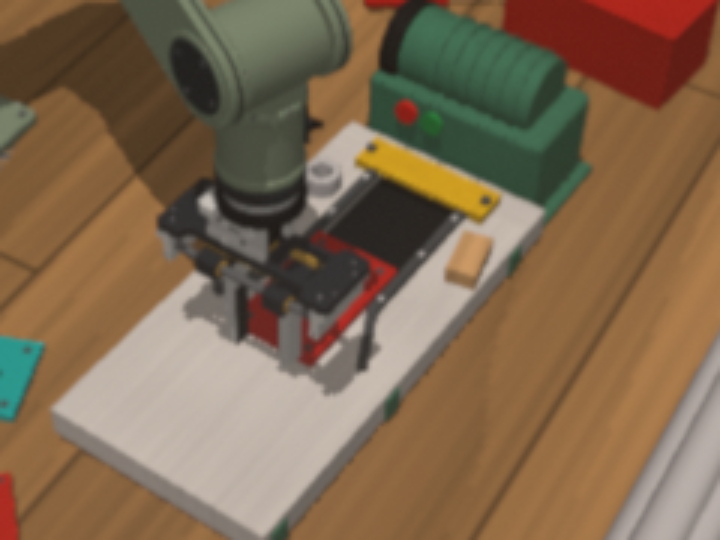

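The plate is between the straight strips with its front over the recess edge at about (390,265).

Call:
step_arm --xyz '[[0, 0.5, -6], [0, 0, -6], [0, 0, -6], [0, 0, -6], [0, 0, -6]]' --dr '[[0, 0, 0], [0, 0, 0], [0, 0, 0], [0, 0, 0], [0, 0, 0]]' --fingers '[0.48, 0.48, 0.48, 0.48, 0.48]'

```text
clock: 4.33
tool_pos: [0.5025, -0.0593, 0.0605]
tcp_rot: [0.519, 0.48, -0.519, 0.48]
ft_force: [0.3, -1.3, -0.9]
width: 0.479
```

Call:
step_arm --xyz '[[0, 0, -5], [0, 0, -5], [0, 0, -5], [0, 0, -5], [0, 0, -5]]' --dr '[[0, 0, 0], [0, 0, 0], [0, 0, 0], [0, 0, 0], [0, 0, 0]]' --fingers '[0.48, 0.48, 0.48, 0.48, 0.48]'

```text
clock: 4.75
tool_pos: [0.5045, -0.0345, 0.0606]
tcp_rot: [-0.519, -0.48, 0.519, -0.48]
ft_force: [0.3, -2.4, 1.1]
width: 0.483
```

Call:
step_arm --xyz '[[0, 0, -5], [0, 0, -5], [0, 0, -5], [0, 0, -5], [0, 0, -5]]' --dr '[[0, 0, 0], [0, 0, 0], [0, 0, 0], [0, 0, 0], [0, 0, 0]]' --fingers '[0.48, 0.48, 0.48, 0.48, 0.48]'

```text
clock: 5.17
tool_pos: [0.5066, -0.0098, 0.0608]
tcp_rot: [0.519, 0.48, -0.519, 0.48]
ft_force: [0.2, -4.1, 2.4]
width: 0.481
```

```bash
python3 - <<'E'
from h import *
report(-10,0,61,-1)
im,d=arm.get_image("scene");cv2.imwrite("pics/s4.png",cv2.resize(im[160:340,220:460],None,fx=3,fy=3))
E
```

```text
clock 5.1667 saw [-48.4  -0.3] z 60.8 w 0.481456417698167
F [ 0.2 -4.1  2.4] tooldelta [ -0.2  -0.4 -38.4] dr [-0.001  0.001 -0.001] G-frame [ -0.2  -0.3 -38.4] [[0.0, 1.0, -0.08], [0.0, -0.08, -1.0], [-1.0, 0.0, 0.0]]
```

View pics/s4.png

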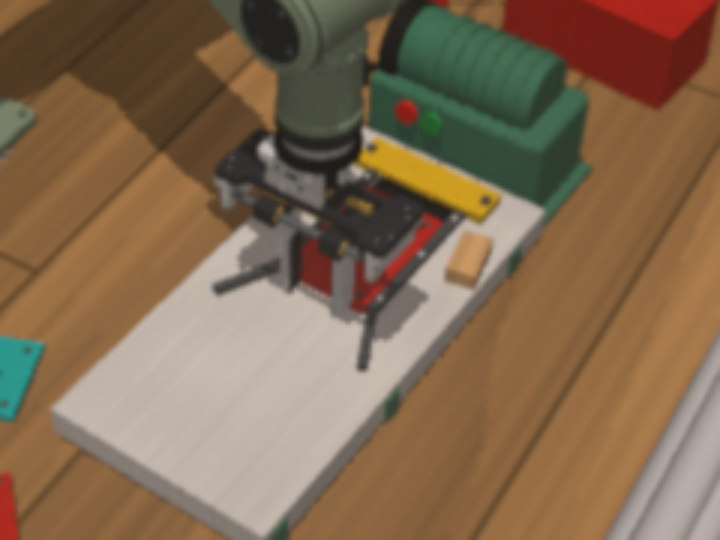

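The plate has tipped down at the front, about 23 mm short of the keeper. I'll go slower now.

Call:
step_arm --xyz '[[0, 0, -4], [0, 0, -4], [0, 0, -4], [0, 0, -4], [0, 0, -4]]' --dr '[[0, 0, 0], [0, 0, 0], [0, 0, 0], [0, 0, 0], [0, 0, 0]]' --fingers '[0.48, 0.48, 0.48, 0.48, 0.48]'

```text
clock: 5.63
tool_pos: [0.5074, 0.0106, 0.0601]
tcp_rot: [-0.519, -0.48, 0.519, -0.48]
ft_force: [0.3, -0.8, -1.6]
width: 0.477
```

Call:
step_arm --xyz '[[0, 0, -3], [0, 0, -3], [0, 0, -3], [0, 0, -3], [0, 0, -2]]' --dr '[[0, 0, 0], [0, 0, 0], [0, 0, 0], [0, 0, 0], [0, 0, 0]]' --fingers '[0.48, 0.48, 0.48, 0.48, 0.48]'

```text
clock: 6.05
tool_pos: [0.5089, 0.0243, 0.0604]
tcp_rot: [0.519, 0.48, -0.519, 0.48]
ft_force: [-0.6, -2.1, -1.3]
width: 0.479
```

```bash
python3 - <<'E'
from h import *
report(-6,0,61,-1)
im,d=arm.get_image("scene");cv2.imwrite("pics/s5.png",cv2.resize(im[180:300,280:440],None,fx=5,fy=5,interpolation=2))
E
```

```text
clock 6.05 saw [-14.2   0. ] z 60.4 w 0.4790073734517545
F [-0.6 -2.1 -1.3] tooldelta [-0.6 -0.  -8.2] dr [-0.001 -0.     0.   ] G-frame [-0.6  0.  -8.2] [[0.0, 1.0, -0.08], [0.0, -0.08, -1.0], [-1.0, 0.0, 0.0]]
```

View pics/s5.png

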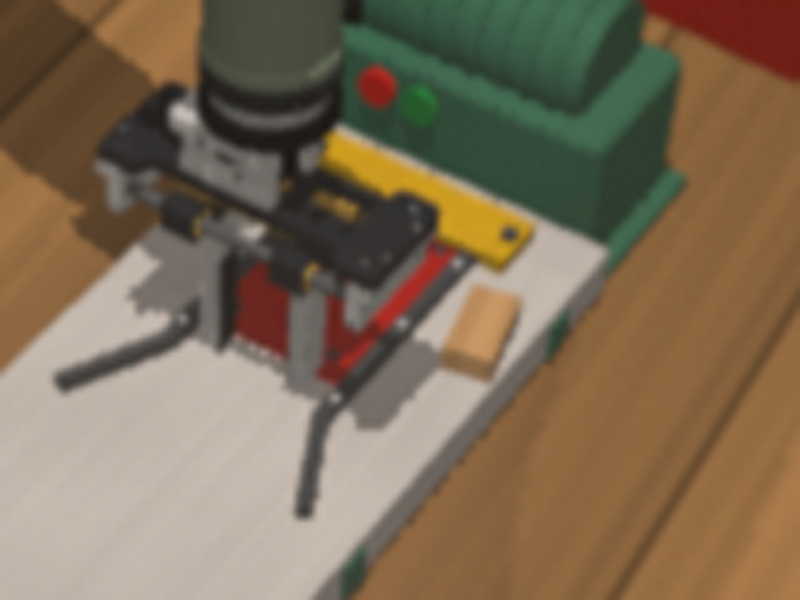

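The front has gone under the keeper at about (440,255). Now I'll push on until the force shows the end stop.

Call:
step_arm --xyz '[[0, 0, -1.5], [0, 0, -1.5], [0, 0, -1.5], [0, 0, -1], [0, 0, 0]]' --dr '[[0, 0, 0], [0, 0, 0], [0, 0, 0], [0, 0, 0], [0, 0, 0]]' --fingers '[0.48, 0.48, 0.48, 0.48, 0.48]'

```text
clock: 6.52
tool_pos: [0.5094, 0.0297, 0.0605]
tcp_rot: [0.519, 0.48, -0.519, 0.48]
ft_force: [-1.2, -0.5, 0.3]
width: 0.479
```

Call:
step_arm --xyz '[[0, 0, -1], [0, 0, -1], [0, 0, 0]]' --dr '[[0, 0, 0], [0, 0, 0], [0, 0, 0]]' --fingers '[0.48, 0.48, 0.48]'

```text
clock: 6.77
tool_pos: [0.5095, 0.0316, 0.0605]
tcp_rot: [0.519, 0.48, -0.519, 0.48]
ft_force: [-0.3, -0.7, -1.1]
width: 0.477
```

Call:
step_arm --xyz '[[0, 0, -1], [0, 0, -1], [0, 0, 0]]' --dr '[[0, 0, 0], [0, 0, 0], [0, 0, 0]]' --fingers '[0.48, 0.48, 0.48]'

```text
clock: 7.02
tool_pos: [0.5097, 0.0338, 0.0605]
tcp_rot: [0.519, 0.48, -0.519, 0.48]
ft_force: [-0.9, 0.2, -1.1]
width: 0.479
```

Call:
step_arm --xyz '[[0, 0, -1], [0, 0, 0]]' --dr '[[0, 0, 0], [0, 0, 0]]' --fingers '[0.48, 0.48]'

```text
clock: 7.18
tool_pos: [0.5098, 0.0343, 0.0605]
tcp_rot: [-0.519, -0.48, 0.519, -0.48]
ft_force: [0.5, -2.3, -1.0]
width: 0.485
```

Call:
step_arm --xyz '[[0, 0, -1], [0, 0, 0]]' --dr '[[0, 0, 0], [0, 0, 0]]' --fingers '[0.48, 0.48]'

```text
clock: 7.35
tool_pos: [0.51, 0.0346, 0.0605]
tcp_rot: [-0.519, -0.48, 0.519, -0.481]
ft_force: [0.4, -5.5, -1.5]
width: 0.482
```

Call:
step_arm --xyz '[[0, 0, -1], [0, 0, 0]]' --dr '[[0, 0, 0], [0, 0, 0]]' --fingers '[0.48, 0.48]'

```text
clock: 7.52
tool_pos: [0.5103, 0.0347, 0.0606]
tcp_rot: [-0.518, -0.479, 0.52, -0.481]
ft_force: [0.3, -7.8, -1.6]
width: 0.484
```

Call:
step_arm --xyz '[[0, 0, -1], [0, 0, 0]]' --dr '[[0, 0, 0], [0, 0, 0]]' --fingers '[0.48, 0.48]'

```text
clock: 7.68
tool_pos: [0.5104, 0.0349, 0.0606]
tcp_rot: [-0.518, -0.479, 0.52, -0.482]
ft_force: [1.0, -9.8, -0.6]
width: 0.481
```

The motion has stalled and the force rises 2 N per mm, so this is a firm end stop: the pad face is at saw x ≈ 4, where a fully inserted plate's near end should be about 3. I'll back off, lift, go over the near end and press.

Call:
step_arm --xyz '[[0, 0, 6], [0, 0, 3], [-10, 0, 0], [-15, 0, 0], [0, 0, 0]]' --dr '[[0, 0, 0], [0, 0, 0], [0, 0, 0], [0, 0, 0], [0, 0, 0]]' --fingers '[0.48, 0.48, 0.48, 0.48, 0.48]'

```text
clock: 8.1
tool_pos: [0.5116, 0.0288, 0.0885]
tcp_rot: [0.521, 0.479, -0.518, 0.481]
ft_force: [1.1, -0.4, 0.6]
width: 0.477
```

```bash
python3 - <<'E'
from h import *
report(15,0,70,-1)
im,d=arm.get_image("scene");cv2.imwrite("pics/s6.png",cv2.resize(im[180:300,280:440],None,fx=5,fy=5,interpolation=2))
E
```

```text
clock 8.1 saw [-9.6 -2.3] z 88.5 w 0.47731404843599207
F [ 1.1 -0.4  0.6] tooldelta [ 18.5  -2.5 -24.6] dr [-0.001 -0.001 -0.005] G-frame [ 18.5  -2.3 -24.6] [[0.0, 1.0, -0.08], [0.0, -0.08, -1.0], [-1.0, 0.0, 0.0]]
```

View pics/s6.png

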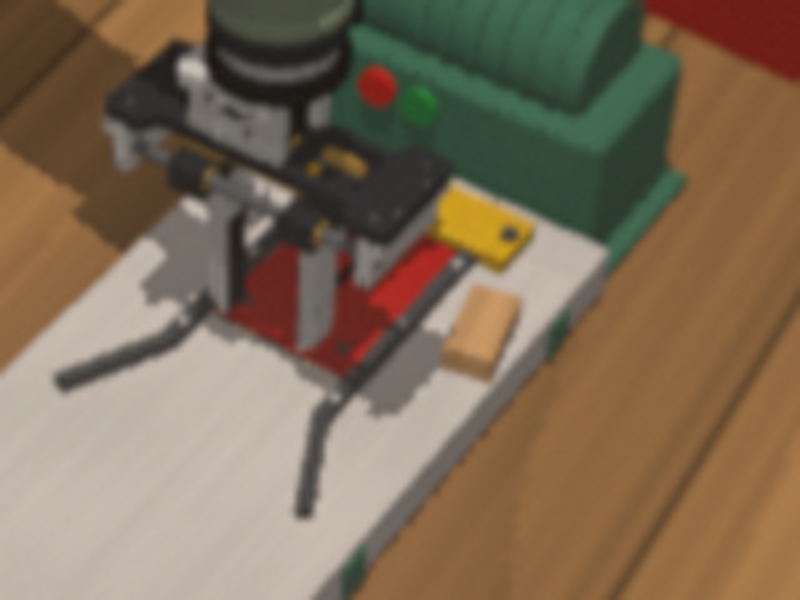

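The plate's front is under the keeper and its near end, at about (280,345), is proud at the recess edge. I'll move over it and press.

Call:
step_arm --xyz '[[0, -2, -8], [0, 0, -8], [0, 0, -8], [8, 0, 0], [8, 0, 0]]' --dr '[[0, 0, 0], [0, 0, 0], [0, 0, 0], [0, 0, 0], [0, 0, 0]]' --fingers '[0.48, 0.48, 0.48, 0.48, 0.48]'

```text
clock: 8.57
tool_pos: [0.5092, 0.0534, 0.0688]
tcp_rot: [0.519, 0.48, -0.519, 0.481]
ft_force: [-0.0, -0.5, 0.6]
width: 0.478
```

Call:
step_arm --xyz '[[3, 0, 0], [2, 0, 0], [2, 0, 0], [2, 0, 0], [0, 0, 0]]' --dr '[[0, 0, 0], [0, 0, 0], [0, 0, 0], [0, 0, 0], [0, 0, 0]]' --fingers '[0.48, 0.48, 0.48, 0.48, 0.48]'

```text
clock: 8.98
tool_pos: [0.5087, 0.0523, 0.0596]
tcp_rot: [-0.519, -0.48, 0.519, -0.48]
ft_force: [0.1, 0.2, -0.1]
width: 0.479
```

Call:
step_arm --xyz '[[2, 0, 0], [0, 0, 0], [2, 0, 0], [0, 0, 0]]' --dr '[[0, 0, 0], [0, 0, 0], [0, 0, 0], [0, 0, 0]]' --fingers '[0.48, 0.48, 0.48, 0.48]'

```text
clock: 9.32
tool_pos: [0.5094, 0.0524, 0.0573]
tcp_rot: [-0.519, -0.48, 0.519, -0.48]
ft_force: [-1.7, 0.1, 6.2]
width: 0.481
```

Call:
step_arm --xyz '[[2, 0, 0], [0, 0, 0]]' --dr '[[0, 0, 0], [0, 0, 0]]' --fingers '[0.48, 0.48]'

```text
clock: 9.48
tool_pos: [0.5095, 0.0524, 0.0572]
tcp_rot: [-0.519, -0.48, 0.519, -0.48]
ft_force: [-6.5, -0.6, 17.6]
width: 0.479
```

Call:
step_arm --xyz '[[2, 0, 0], [0, 0, 0]]' --dr '[[0, 0, 0], [0, 0, 0]]' --fingers '[0.48, 0.48]'

```text
clock: 9.65
tool_pos: [0.5096, 0.0524, 0.0571]
tcp_rot: [-0.519, -0.48, 0.519, -0.48]
ft_force: [-13.4, 0.2, 30.7]
width: 0.479
```

It is solid at fingertip z = 40.1 mm, which is table height. I'll lift clear, move back and check.

Call:
step_arm --xyz '[[-6, 0, 0], [-30, 0, 0], [-40, 0, 0], [-40, 0, 10], [-30, 0, 40]]' --dr '[[0, 0, 0], [0, 0, 0], [0, 0, 0], [0, 0, 0], [0, 0, 0]]' --fingers '[0.48, 0.48, 0.48, 0.48, 0.48]'

```text
clock: 10.07
tool_pos: [0.5077, 0.0115, 0.1977]
tcp_rot: [0.52, 0.48, -0.516, 0.483]
ft_force: [1.2, 0.5, 0.4]
width: 0.483
```

Call:
step_arm --xyz '[[-30, 0, 40], [0, 0, 40], [0, 0, 40], [0, 0, 40], [0, 0, 40]]' --dr '[[0, 0, 0], [0, 0, 0], [0, 0, 0], [0, 0, 0], [0, 0, 0]]' --fingers '[0.48, 0.48, 0.48, 0.48, 0.48]'

```text
clock: 10.48
tool_pos: [0.4904, -0.1853, 0.2189]
tcp_rot: [0.519, 0.48, -0.519, 0.481]
ft_force: [0.8, 0.5, -0.2]
width: 0.48
```

```bash
python3 - <<'E'
from h import *
report(0,0,0,-1)
im,d=arm.get_image("scene");t,dt=arm.get_image("top")
a=cv2.resize(im[170:290,290:450],(800,600),interpolation=2);cv2.imwrite("pics/s7.png",a)
for n,i,s in(("scene",im,(345,238)),("top",t,(262,234))):
    q=quad(n,redmask(i),.04,s);print(n,q,saw(q[:2]))
# height of plate vs table from scene depth
m=arm.camera_model("scene");T=np.array(m["T"]);K=np.array(m["K"])
def height(x,y):
    P=np.r_[O+x*u+y*v,40]/1000; c=T[:3,:3].T@(P-T[:3,3]); s=c[:2]/c[2]; s=s*(1+m["k1"]*(s@s)); c0,r0=(K[:2,:2]@s+K[:2,2]).round().astype(int)
    dz=np.median(im_d[r0-1:r0+2,c0-1:c0+2]); return 1000*(T[2,3]+(P[2]-T[2,3])*dz/c[2])
im_d=d
for x in(-40,-20,-10,10,20,40,80,110): print(x,[round(height(x,y),1) for y in(-25,0,25)])
E
```

```text
clock 10.4833 saw [-224.6    2.4] z 218.9 w 0.48012453736898003
F [ 0.8  0.5 -0.2] tooldelta [ 218.8    1.9 -224.8] dr [-0.001  0.001 -0.001] G-frame [ 218.9    2.4 -224.6] [[0.0, 1.0, -0.08], [0.0, -0.08, -1.0], [-1.0, 0.0, 0.0]]
scene [515.1 106.5 122.5  87.7  85.7] [68.19085419  0.13192488]
top [515.7 102.9 118.8  93.9  86. ] [64.6474957  -0.74249528]
-40 [np.float64(39.5), np.float64(41.5), np.float64(40.3)]
-20 [np.float64(38.0), np.float64(40.4), np.float64(41.0)]
-10 [np.float64(40.2), np.float64(42.8), np.float64(42.1)]
10 [np.float64(40.1), np.float64(41.0), np.float64(41.7)]
20 [np.float64(39.5), np.float64(39.1), np.float64(40.6)]
40 [np.float64(40.2), np.float64(37.0), np.float64(41.0)]
80 [np.float64(40.4), np.float64(41.0), np.float64(39.5)]
110 [np.float64(41.0), np.float64(40.3), np.float64(41.7)]
```

View pics/s7.png

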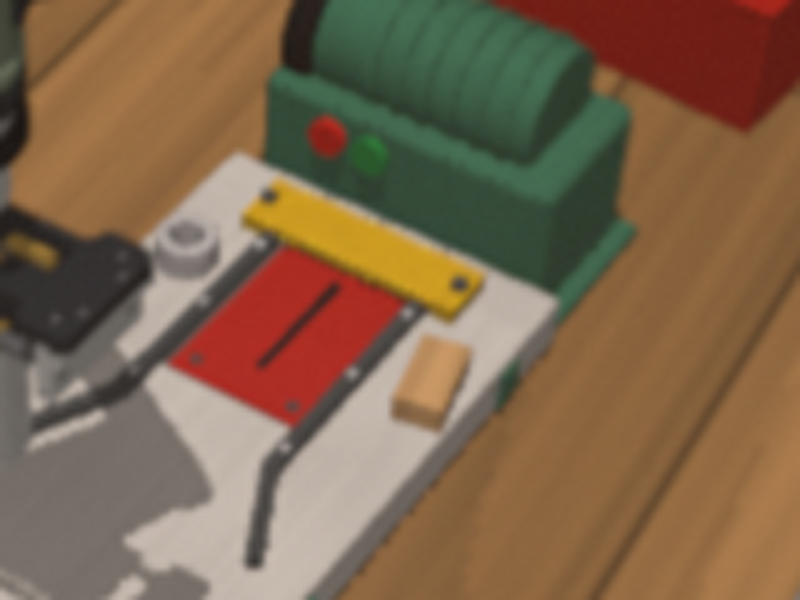

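The plate lies flush with its near edge along (170,360)–(295,425), showing no raised face, and its front is under the keeper. The collar and offcut have not moved. The arm is clear, so I'm handing in.

```bash
python3 -c "
from workcell import arm
print(arm.finish_job())"
```

```text
the job is handed in; nothing more can be done
None
```

The red plate is fitted and lies flush with the saw table, and I handed the job in at about 10.6 s. I pushed it by its near end between the guides and under the keeper bar to a firm end stop at about 10 N. I then pressed the near end down past the catches, with the force reaching about 31 N in the last step.

**Flushness:** the fingertips stopped solid at z = 40.1 mm, the table-top height. Camera depth gave 37–42 mm on the plate and 38–43 mm on the table beside it, so within noise they are level.

**Position:** the red area visible outside the keeper is 119–123 mm long, as expected for a fully inserted plate. The two views put its centre 3.5 mm apart along the saw, so the camera alone doesn't confirm full depth. The firm stop does, within a couple of millimetres.

**Surroundings:** in the last picture the collar and offcut are where they were, and the arm was clear of everything. I did not re-measure the can, wrench, driver, wipes or cup afterwards, but the arm did not go down near any of them.

**Pictures:** I viewed 10, more than the planned 8 but within the limit of 12.

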